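# Key and fit a timing sprocket

## Task

Take the long steel key out of the wooden rack and drop it all the way into the slot of the upright shaft. Then turn the sprocket so its keyway lines up with the key and lower it down over shaft and key, under control rather than letting it fall, until it sits flat on the shaft's collar. Leave the short brass key and the tools on the bench where they are.

Things in the scene. Friction and masses are not known exactly. Their poses are not given: they have to be found in the camera images.
- stand: Fixed stand holding a steel shaft upright: blue base 110 x 110 x 18 mm, two blue clamp blocks beside the shaft (to 44 mm high, within 47 mm of its axis), then a steel collar and the bright shaft end. Origin on the shaft axis at the bench; z up, +x towards the key slot (marked by yellow paint on the collar just outside it). Position varies; yaw within 0.5 rad.
- seat (a point): Centre of the collar's flat top, 60 mm above the bench, on which the sprocket seats. The collar is 60 mm in diameter. The slot's pocket sinks 8 mm into it, closed on the outside 22.5 mm from the axis.
- shaft_top (a point): Centre of the shaft's top end, 96 mm above the bench (36 mm over the collar). The shaft is 32 mm in diameter, its top 4 mm tapered to 25 mm.
- slot_floor (a point): Middle of the slot's floor, the bottom of its pocket, 52 mm above the bench and 13.5 mm from the shaft axis; the foot of the key belongs here. The slot is 15 mm wide (stand's y), runs radially from 4.5 to 22.5 mm from the axis, is open at the top (flared 1.2 mm) and, above the collar, at the shaft's side. A key fully home stands 6 mm above the shaft's top.
- key: The long key: loose bright steel bar, 16 mm (its x) x 12 mm (its y) x 50 mm (its z), 0.05 to 0.1 kg, ends chamfered 1.8 mm. Origin at the centre of its foot, z up. It stands in a rack slot, foot 8 mm above the bench, its top 28 mm above the rack. In the shaft slot its 12 mm go across, its 16 mm radially (either way round); let go above the floor, it slides down by its weight.
- sprocket: Alloy timing sprocket, 0.27 to 0.53 kg, lying flat, boss up. Origin: centre of its underside, z up, +x towards its keyway (yellow mark on the disc there), yaw within 1 rad. Bronze-coloured toothed disc of 95 mm diameter, to 14 mm height; bright round boss of 56 mm diameter, to 45 mm height, to grip across. Through bore 34.6 mm in diameter; through keyway 15 mm wide. Both flare about 2 mm at the underside.
- keyway (a point): Point on the sprocket's underside in the middle of the keyway, 20.5 mm from the axis along the sprocket's +x. The keyway reaches to 24 mm from the axis.
- rack: Fixed wooden rack 110 (its x) x 70 (its y) x 30 mm, origin at the centre of its underside. Two slots at x = -25 and +25 mm hold the keys upright, each 19 mm along x by 15 mm along y, floor 8 mm above the bench. Rack and sprocket may be on either side of the stand, the long key in either slot; rack yaw within 0.5 rad.
- short_key: Spare key that stays in the rack: brass, 16 x 12 x 36 mm, origin at the centre of its foot; its top is 14 mm above the rack.
- wrench: Combination wrench about 170 mm long lying on the bench beyond the stand; to be left alone.
- screwdriver: Screwdriver with red handle, about 180 mm long, lying on the bench; to be left alone.
- socket: Steel socket 28 mm in diameter and 38 mm high standing on the bench; to be left alone.
Mind the look-alikes: they are no part of the job. Of the things that look like the key, the smaller one is meant. Of the things that look like the sprocket, the smaller one is meant.

How it is judged:
By the outcome, as a careful person would: the job done as asked, in the order asked, and still so for the second after the job is handed in, with the robot touching nothing.
It also fails if it takes over 61 s, if anything falls off the work surface, if the arm or the gripper's body presses on something with over 40 N, if the wrist force passes 120 N, or if a joint passes its speed limit or range.

## Robot

A 7-joint arm with a two-finger parallel gripper is mounted at the origin on the work surface. World frame = base frame: x ahead of the robot, y to its left, z up, the work surface at z = 0. Lengths are in m, angles in rad, forces in N, time in s.
With the tool pointing down it reaches from about 0.35 to 0.775 m from the base axis. Payload 3.1 kg.
Tool frame: the origin (TCP) lies midway between the tips of the shut fingers; the grasp point (between the pads) lies 19 mm behind it; z points along the fingers, y is the line along which they close (so a half turn about z gives the same grasp; the last joint's range is limited). The gripper opens to 85 mm and grips with 20 to 120 N. Pads are 22 mm wide; open, the fingers measure 114 mm over their backs; the gripper's body (76 mm by 85 mm) begins 54 mm behind the grasp point. The pads swing forward as they close: fully open they stand 13 mm farther back than shut.
Start: joints at [1.212, 0.311, 0.014, 1.512, -0.004, 1.319, -0.027], TCP at [0.171, -0.523, 0.231] pointing down, gripper open.
Joint ranges: [-2.7, 2.7], [-0.3, 1.91], [-1.27, 1.3], [0.12, 2.57], [-1.44, 4.58], [0.2, 2.03], [-3.05, 3.05]. Speed limits (rad/s): [2.79, 2.79, 3.14, 3.14, 3.14, 3.14, 3.14].

## Interface

Orientations are given as a rotation vector (axis times angle).
In Python, from rig import arm gives the robot as it stands. The module is installed in compiled form; this text tells all that it offers.
- The arm moves only by the tool drive_tool, never from a script. Its argument "moves" is a list of rows, each an object with "rot": the turn, a rotation vector about the tool's x, y, z in rad, a list of three; "travel": the shift along the tool's x, y, z in mm, a list of three; "fingers": the opening, from 0 (shut) to 1 (fully open). A call has 1 to 12 rows; each row is the pose to reach, as a shift and turn from the pose commanded when the call began, along the tool's axes at that moment; what a row does not reach only later rows make up. A row lasts 1/8 s, in which the tool goes at most 62.5 mm and 10.7 degrees, less where a joint would pass 70% of its speed; a pose out of reach is approached as far as the arm can. A call with a gripper value outside its range is refused whole. The fingers move at their own pace and stop on an object; "squeeze" is the grip in N (left out, the last holds). Time passes only in rows, so rows that repeat a pose let the fingers close. It gives the time, the measured TCP pose, the force, the opening and the grip force at its end, in the units of the state.
- arm.get_state(): the state, without advancing time (a new reading comes with each control period).
- arm.read_camera(name): name is "side" or "top"; returns (picture, depth): 400x640x3 uint8, red, green, blue; 400x640 float32, m along the optical axis (not along the pixel's ray), 0 where there is no reading.
- arm.camera_model(name): a dict with "camera_matrix" (3x3 intrinsics, pixels), "R" (3x3) and "t" (3): a world point X has camera coordinates R X + t. Camera axes: x right, y down, z forward; pixel columns grow to the right and rows downward; lengths in m; the calibration is good to about 2 mm. A picture is of the moment at which its call begins. camera_model takes no time and is no camera call.
- arm.hand_in(): hands the job in; it is judged then, once.
The state is a dict: "time_s": time; "joint_pos": joint angles; "qd": joint speeds; "tau": joint torques, N m; "ee_pos": TCP position; "orientation": TCP orientation; "wrist_force": force on the tool from outside, world axes, zero at the start; "torque": the same for the moment, N m; "grip_width": finger opening in m; "grip_force": force on a finger pad.
Only numpy, scipy, OpenCV 4.12 (cv2) and the standard library are available. Lean on these libraries where they do the work, as an engineer would, in place of code of your own. Each camera call takes 0.05 s, during which the arm holds its last target. There are 200 camera calls.

## Working session

There is one attempt and no reset: what is moved stays moved. The work goes in short steps, Python scripts to look and compute and a tool call to move; the robot and the scene stay as the last step left them, time stands still between calls to the robot, and variables do not carry over. Pictures are saved under pics/ and viewed, at most 11 in all, crops included, and the job is handed in when it is done.

Besides the shell and the picture viewer there is one more tool, called after ">>>" as name(argument=value, ...) on one line, values as JSON. drive_tool: Moves the arm, as the interface text tells. Its arguments: {"type":"object","properties":{"moves":{"type":"array"},"squeeze":{"type":"number"}},"required":["moves"]}

```bash
mkdir -p pics; cat > h.py <<'E'
import numpy as np, cv2
from rig import arm
def shot(n,f):
    p,d=arm.read_camera(n); np.savez('pics/'+f+'.npz',p=p,d=d); cv2.imwrite('pics/'+f+'.png',p[:,:,::-1]); return p,d
def pix(n,u,v,z=None,d=None):
    m=arm.camera_model(n);K,R,t=[np.array(m[k]) for k in("camera_matrix","R","t")]
    r=R.T@np.linalg.inv(K)@[u,v,1]; c=-R.T@t
    s=(z-c[2])/r[2] if z is not None else d[v,u]
    return c+s*r
E
python3 - <<'E'
from h import *
a,d=shot('top','t0'); b,e=shot('side','s0')
for n in('top','side'):
    m=arm.camera_model(n); print(n,np.round(m['camera_matrix'],1).tolist(),np.round(-np.array(m['R']).T@m['t'],3),np.round(m['R'],2).tolist())
s=arm.get_state();print(s)
E
```

```text
top [[502.9, 0.0, 316.8], [0.0, 502.9, 194.5], [0.0, 0.0, 1.0]] [ 0.441 -0.012  0.991] [[0.02, -1.0, -0.01], [-1.0, -0.02, -0.1], [0.1, 0.01, -1.0]]
side [[435.4, 0.0, 317.9], [0.0, 435.4, 205.0], [0.0, 0.0, 1.0]] [0.206 0.423 0.675] [[-0.74, -0.67, 0.02], [-0.51, 0.55, -0.67], [0.44, -0.5, -0.75]]
{'time_s': 0.1, 'joint_pos': array([ 1.21228897,  0.31166088,  0.01398186,  1.5128963 , -0.00437622,
        1.31919958, -0.02717408]), 'qd': array([-0.00087491, -0.00252686, -0.00082382, -0.00361348, -0.00135356,
        0.00072922, -0.00117804]), 'tau': array([ 7.38832459e-04, -3.80853581e+01,  1.46607435e-01, -2.31241840e+01,
        1.22390734e-02,  8.09609250e-03, -1.02032524e-05]), 'ee_pos': array([ 0.17115106, -0.52200505,  0.23032151]), 'orientation': array([-3.10017050e+00, -4.95416526e-01,  6.96993254e-04]), 'wrist_force': array([-0.25315927,  0.72554684, -0.60129769]), 'torque': array([-0.00921269, -0.06980907,  0.048641  ]), 'grip_force': 0.0, 'grip_width': 0.08529399811091658}
```

View pics/t0.png

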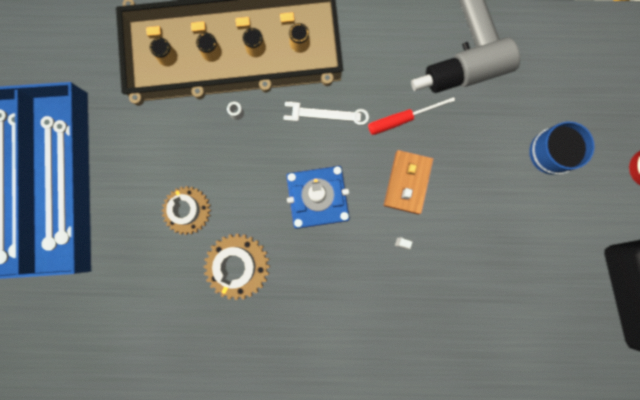

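View pics/s0.png

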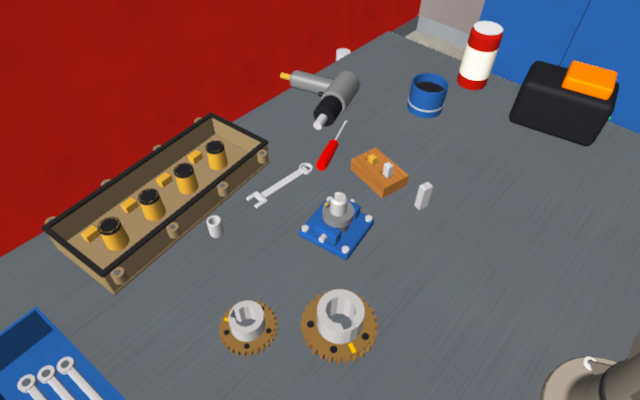

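The top view shows the stand at (318,193), the rack at (409,182) with the steel key at (407,193), and the small sprocket at (184,210) with its yellow mark at (178,193). A larger decoy key stands at (404,243) and a larger decoy sprocket at (236,267). Next come enlarged crops.

```bash
python3 - <<'E'
from h import *
p=np.load('pics/t0.npz')['p'][:,:,::-1]
def c(u0,v0,w,h,s):
    i=cv2.resize(p[v0:v0+h,u0:u0+w],None,fx=s,fy=s,interpolation=cv2.INTER_CUBIC)
    for k in range(0,w,10): cv2.line(i,(k*s,0),(k*s,6),(0,0,255),1);cv2.putText(i,str(u0+k),(k*s,16),0,.35,(0,0,255))
    for k in range(0,h,10): cv2.line(i,(0,k*s),(6,k*s),(0,0,255),1);cv2.putText(i,str(v0+k),(8,k*s+4),0,.35,(0,0,255))
    return i
a=c(280,145,160,90,5); cv2.imwrite('pics/c1.png',a)
cv2.imwrite('pics/c2.png',c(155,180,60,60,9))
E
```

```text
(no output)
```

View pics/c1.png

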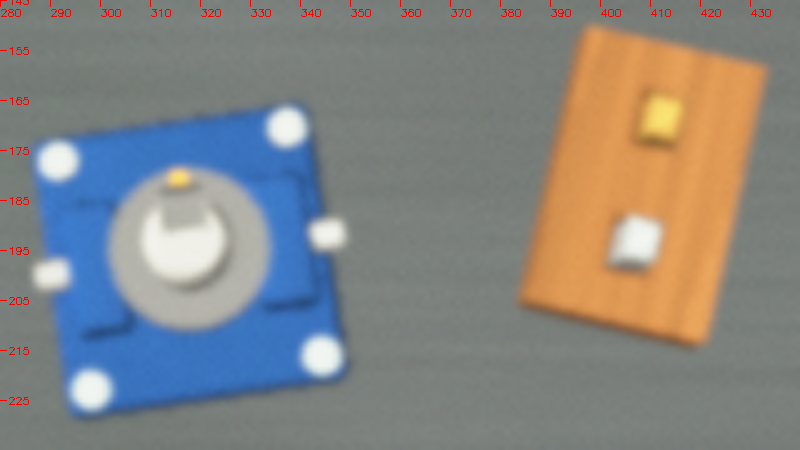

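View pics/c2.png

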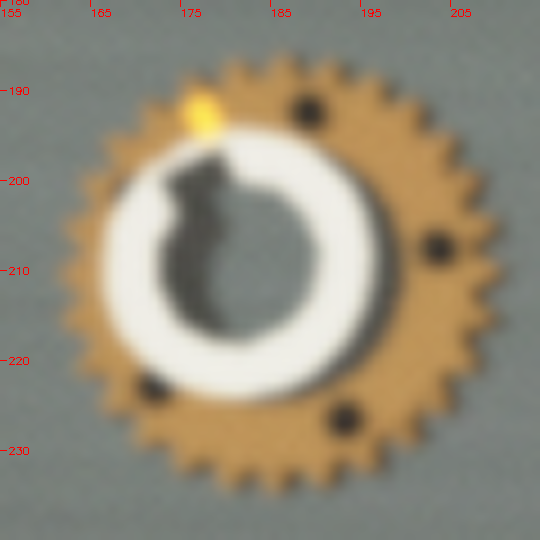

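The crops show the collar centre near (317.4,194.3), the base edges tilted about 8°, the steel key top near (406.5,193), and the sprocket boss near (181,209) with its keyway pointing up and left. I'll fit these with code, using depth and colour.

```bash
cat > m.py <<'E'
from h import *
f=np.load('pics/t0.npz');p=f['p'].astype(int);d=f['d']
m=arm.camera_model('top');K,R,t=[np.array(m[k]) for k in("camera_matrix","R","t")]
v,u=np.mgrid[:400,:640]
C=np.stack([(u-K[0,2])/K[0,0]*d,(v-K[1,2])/K[1,1]*d,d],-1)
W=(C-t)@R
def reg(u0,u1,v0,v1): 
    k=np.zeros(d.shape,bool);k[v0:v1,u0:u1]=1;return k
def at(u,v,z): return pix('top',u,v,z)[:2]
def plane(mask,z):   # mask outline pixels -> world at height z, min-area rect
    vv,uu=np.nonzero(mask); P=np.array([at(a,b,z) for a,b in zip(uu,vv)]); r=cv2.minAreaRect((P*1000).astype(np.float32)); return r,P.mean(0)
def circ(mask,z):
    vv,uu=np.nonzero(mask); P=np.array([at(a,b,z) for a,b in zip(uu,vv)]); return cv2.minEnclosingCircle((P*1000).astype(np.float32)),P.mean(0)
r,g,b=p[...,0],p[...,1],p[...,2]
E
python3 - <<'E'
from m import *
for n,uv in dict(bench=(360,250),coll=(306,205),shaft=(316,197),rack=(400,175),key=(406,193),brass=(412,168),boss=(170,205),disc=(203,215),base=(300,222)).items(): print(n,np.round(W[uv[1],uv[0]]*1000,1))
z=W[...,2]
sp=reg(155,215,180,240)
print('boss',circ(sp&(z>.035),.045)); print('disc',circ(sp&(r-b>40)&(z<.025),.014))
print('rackwood',plane(reg(380,440,145,220)&(r-b>40)&(g<185),.03))
print('blue',plane(reg(280,355,155,235)&(b-r>60),.018))
st=reg(280,355,155,235)
print('collar',circ(st&(z>.05),.060)); print('shaft',circ(st&(z>.08),.093))
rk=reg(380,440,145,220)
vv,uu=np.nonzero(rk&(z>.045)); print('key',len(vv),np.c_[uu,vv].mean(0),np.r_[at(uu.mean(),vv.mean(),.058)])
cr=lambda x,y,u0,v0,s:(u0+(x+.5)/s-.5,v0+(y+.5)/s-.5)
A=at(*cr(637,241,280,145,5),.058);print('keyhand',A,'brass',at(*cr(661,118,280,145,5),.044))
for n,P,zz in(('rack',[(588,25),(767,66),(704,347),(521,303)],.03),('base',[(35,140),(305,103),(350,378),(72,418)],.018)):
    Q=np.array([at(*cr(*q,280,145,5),zz) for q in P]);print(n,Q.mean(0),[np.round(np.r_[np.linalg.norm(e),np.arctan2(e[1],e[0])],3) for e in (Q-np.roll(Q,-1,0))])
print('collar hand',at(*cr(189,248.5,280,145,5),.06),'shaft',at(*cr(183,241.5,280,145,5),.093),'yellow',at(*cr(179,177,280,145,5),.06))
q=lambda x,y,z:at(*cr(x,y,155,180,9),z)
c=q(240,263,.045);k=q(200,176,.045);y=q(205,115,.014);c2=q(280,275,.014)
print('spr',c,c2,'yaws',np.arctan2(*(k-c)[::-1]),np.arctan2(*(y-c)[::-1]),np.linalg.norm(k-c))
E
```

```text
bench [431.  -90.6   1. ]
coll [513.3  15.1  54.8]
shaft [524.8  -3.7  95.9]
rack [ 576.3 -164.3   28.3]
key [ 538.5 -170.8   57.8]
brass [ 588.2 -184.9   41.9]
boss [509.9 272.6  43.8]
disc [493.9 217.2  10.5]
base [482.9  27.   20.6]
boss (((502.51519775390625, 252.2865753173828), 54.6070556640625), array([0.50158635, 0.2503823 ]))
disc (((503.61279296875, 250.5312957763672), 47.428550720214844), array([0.50198903, 0.24538896]))Traceback (most recent call last):
  File "<stdin>", line 6, in <module>
  File "m.py", line 11, in plane
    vv,uu=np.nonzero(mask); P=np.array([at(a,b,z) for a,b in zip(uu,vv)]); r=cv2.minAreaRect((P*1000).astype(np.float32)); return r,P.mean(0)
                                        ~~^^^^^^^
  File "m.py", line 9, in at
    def at(u,v,z): return pix('top',u,v,z)[:2]
                          ~~~^^^^^^^^^^^^^
  File "h.py", line 6, in pix
    m=arm.camera_model(n);K,R,t=[np.array(m[k]) for k in("camera_matrix","R","t")]
ValueError: time passes only in moves, steps and waits
```

```bash
sed -i 's/^def at.*/cc=-R.T@t\ndef at(u,v,z):\n    q=R.T@np.linalg.inv(K)@np.array([u,v,1]); return (cc+(z-cc[2])\/q[2]*q)[:2]/' m.py
python3 - <<'E'
from m import *
z=W[...,2]
print('rackwood',plane(reg(380,440,145,220)&(r-b>40)&(g<185),.03))
print('blue',plane(reg(280,355,155,235)&(b-r>60),.018))
st=reg(280,355,155,235)
print('collar',circ(st&(z>.05),.060)); print('shaft',circ(st&(z>.08),.093))
rk=reg(380,440,145,220)
vv,uu=np.nonzero(rk&(z>.047)); print('key',len(vv),uu.mean(),vv.mean(),at(uu.mean(),vv.mean(),.058))
cr=lambda x,y,u0,v0,s:(u0+(x+.5)/s-.5,v0+(y+.5)/s-.5)
A=at(*cr(637,241,280,145,5),.058);print('keyhand',A,'brass',at(*cr(661,118,280,145,5),.044))
for n,P,zz in(('rack',[(588,25),(767,66),(704,347),(521,303)],.03),('base',[(35,140),(305,103),(350,378),(72,418)],.018)):
    Q=np.array([at(*cr(*q,280,145,5),zz) for q in P]);print(n,Q.mean(0),[np.round(np.r_[np.linalg.norm(e),np.arctan2(e[1],e[0])],3) for e in (Q-np.roll(Q,-1,0))])
print('collar hand',at(*cr(189,248.5,280,145,5),.06),'shaft',at(*cr(183,241.5,280,145,5),.093),'yellow',at(*cr(179,177,280,145,5),.06))
q=lambda x,y,z:at(*cr(x,y,155,180,9),z)
c=q(240,263,.045);k=q(200,176,.045);y=q(205,115,.014);c2=q(280,275,.014)
print('spr',c,c2,'yaws',np.arctan2(*(k-c)[::-1]),np.arctan2(*(y-c)[::-1]),np.linalg.norm(k-c))
from scipy.spatial.transform import Rotation as Ro
print(Ro.from_rotvec(arm.get_state()['orientation']).as_matrix().round(3))
E
```

```text
rackwood (((563.85546875, -179.7463836669922), (75.17765808105469, 113.71234130859375), 77.41708374023438), array([ 0.56387911, -0.17971164]))
blue (((533.074462890625, -5.161060333251953), (108.2489013671875, 108.48007202148438), 9.357362747192383), array([ 0.53078023, -0.00491018]))
collar (((530.1111450195312, -5.137473106384277), 96.8658447265625), array([ 0.53245017, -0.00625277]))
shaft (((526.9561767578125, -5.390264987945557), 93.43061828613281), array([ 0.53048566, -0.00747074]))
key 84 408.6666666666667 189.89285714285714 [ 0.54439059 -0.17570561]
keyhand [ 0.53889653 -0.17260087] brass [ 0.58746677 -0.18414621]
rack [ 0.56372436 -0.18053313] [array([0.071, 1.357]), array([ 0.112, -0.222]), array([ 0.072, -1.792]), array([0.111, 2.91 ])]
base [ 0.53326411 -0.00621695] [array([0.106, 1.724]), array([0.109, 0.173]), array([ 0.109, -1.411]), array([ 0.109, -2.988])]
collar hand [ 0.53319323 -0.00587656] shaft [ 0.53241758 -0.00390863] yellow [ 0.55992254 -0.00170042]
spr [0.50306543 0.25073089] [0.50263565 0.25056654] yaws 0.4692554420007326 0.4771918162864199 0.020369298150944362
[[ 0.95   0.312 -0.001]
 [ 0.312 -0.95   0.002]
 [-0.    -0.002 -1.   ]]
```

```bash
cat > go.py <<'E'
import sys,numpy as np
from rig import arm
from scipy.spatial.transform import Rotation as Ro
s=arm.get_state(); M=Ro.from_rotvec(s['orientation']).as_matrix(); p=s['ee_pos']
print('t',round(s['time_s'],2),'pos',p.round(4),'yaw',round(np.arctan2(M[1,0],M[0,0]),3),'tilt',M[:2,2].round(4),'F',s['wrist_force'].round(1),'T',s['torque'].round(2),'grip',round(s['grip_width'],4),round(s['grip_force'],1),'q7',s['joint_pos'][6].round(2))
for a in sys.argv[1:]:
    x,y,z,w=map(float,a.split(',')); G=np.array([[np.cos(w),np.sin(w),0],[np.sin(w),-np.cos(w),0],[0,0,-1]])
    print(a,'travel',(M.T@(np.array([x,y,z])-p)*1000).round(1).tolist(),'rot',Ro.from_matrix(M.T@G).as_rotvec().round(3).tolist())
E
python3 go.py .539,-.173,.11,-.225 .539,-.173,.036,-.225
```

```text
t 0.1 pos [ 0.1712 -0.522   0.2303] yaw 0.317 tilt [-0.0008  0.002 ] F [-0.3  0.7 -0.6] T [-0.01 -0.07  0.05] grip 0.0853 0.0 q7 -0.03
.539,-.173,.11,-.225 travel [458.3, -216.7, 120.7] rot [-0.002, 0.001, 0.542]
.539,-.173,.036,-.225 travel [458.3, -216.6, 194.7] rot [-0.002, 0.001, 0.542]
```

>>> drive_tool(moves=[{"rot":[0,0,0.54],"travel":[458,-217,60],"fingers":1},{"rot":[0,0,0.54],"travel":[458,-217,60],"fingers":1},{"rot":[0,0,0.54],"travel":[458,-217,60],"fingers":1},{"rot":[0,0,0.54],"travel":[458,-217,60],"fingers":1},{"rot":[0,0,0.54],"travel":[458,-217,60],"fingers":1},{"rot":[0,0,0.54],"travel":[458,-217,60],"fingers":1},{"rot":[0,0,0.54],"travel":[458,-217,60],"fingers":1},{"rot":[0,0,0.54],"travel":[458,-217,60],"fingers":1},{"rot":[0,0,0.54],"travel":[458,-217,120],"fingers":1},{"rot":[0,0,0.54],"travel":[458,-217,120],"fingers":1},{"rot":[0,0,0.54],"travel":[458,-217,120],"fingers":1},{"rot":[0,0,0.54],"travel":[458,-217,120],"fingers":1}], squeeze=40)

```text
time_s: 1.6
ee_pos: [0.5394, -0.1762, 0.1133]
orientation: [3.119, -0.355, 0.005]
wrist_force: [0.3, 0.4, 1.1]
grip_width: 0.0854
grip_force: 0.0
```

```bash
python3 go.py .539,-.173,.11,-.225 .539,-.173,.036,-.225
```

```text
t 1.6 pos [ 0.5394 -0.1762  0.1133] yaw -0.226 tilt [ 0.003  -0.0024] F [0.3 0.4 1.1] T [0.02 0.01 0.02] grip 0.0854 0.0 q7 -1.59
.539,-.173,.11,-.225 travel [-1.1, -3.1, 3.3] rot [0.002, -0.003, -0.001]
.539,-.173,.036,-.225 travel [-1.4, -3.2, 77.3] rot [0.002, -0.003, -0.001]
```

>>> drive_tool(moves=[{"rot":[0,0,0],"travel":[-1,-1.5,40],"fingers":1},{"rot":[0,0,0],"travel":[-1,-1.5,65],"fingers":1},{"rot":[0,0,0],"travel":[-1,-1.5,76],"fingers":0.5},{"rot":[0,0,0],"travel":[-1,-1.5,76],"fingers":0.4},{"rot":[0,0,0],"travel":[-1,-1.5,76],"fingers":0.35},{"rot":[0,0,0],"travel":[-1,-1.5,76],"fingers":0.3}])

```text
time_s: 2.35
ee_pos: [0.5393, -0.1724, 0.0366]
orientation: [3.121, -0.35, 0.004]
wrist_force: [-0.3, 0.0, -0.5]
grip_width: 0.0256
grip_force: 0.0
```

```bash
python3 - <<'E'
from h import *
a,d=shot('top','t1'); b,e=shot('side','s1')
i=cv2.resize(a[140:230,360:460,::-1],None,fx=4,fy=4,interpolation=cv2.INTER_CUBIC)
j=cv2.resize(b[100:240,340:440,::-1],None,fx=4,fy=4,interpolation=cv2.INTER_CUBIC)
o=np.zeros((560,800,3),np.uint8);o[:360,:400]=i;o[:,400:]=j;cv2.imwrite('pics/c3.png',o)
E
python3 go.py .539,-.173,.036,-.225
```

```text
t 2.45 pos [ 0.5389 -0.1722  0.0361] yaw -0.223 tilt [ 0.0014 -0.0005] F [-0.4 -0.2  0.4] T [-0.07  0.01 -0.03] grip 0.0255 0.0 q7 -1.61
.539,-.173,.036,-.225 travel [0.3, 0.7, 0.1] rot [0.0, -0.001, 0.002]
```

View pics/c3.png

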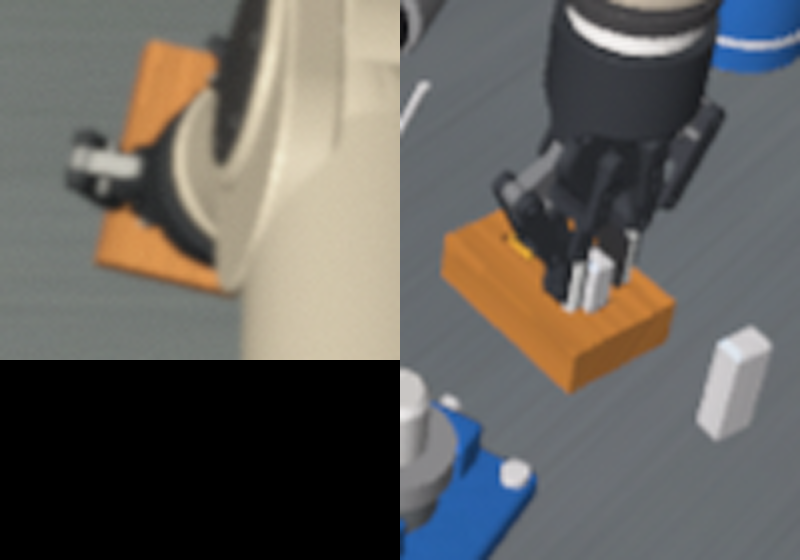

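The side crop shows the key at about (595,280), between the finger pads and a little nearer the stand-side one. Closing now.

>>> drive_tool(moves=[{"rot":[0,0,0],"travel":[0,0,0],"fingers":0.2},{"rot":[0,0,0],"travel":[0,0,0],"fingers":0.1},{"rot":[0,0,0],"travel":[0,0,0],"fingers":0},{"rot":[0,0,0],"travel":[0,0,0],"fingers":0},{"rot":[0,0,0],"travel":[0,0,0],"fingers":0}], squeeze=40)

```text
time_s: 3.08
ee_pos: [0.5383, -0.1734, 0.0356]
orientation: [3.12, -0.351, 0.001]
wrist_force: [-0.7, -4.1, 2.4]
grip_width: 0.0111
grip_force: 39.7
```

```bash
python3 go.py
```

```text
t 3.08 pos [ 0.5383 -0.1734  0.0356] yaw -0.224 tilt [ 0.0003 -0.0017] F [-0.7 -4.1  2.4] T [-1.05  0.3   0.03] grip 0.0111 39.7 q7 -1.61
```

>>> drive_tool(moves=[{"rot":[0,0,0],"travel":[0,0,-15],"fingers":0},{"rot":[0,0,0],"travel":[0,0,-45],"fingers":0},{"rot":[0,0,0],"travel":[0,0,-90],"fingers":0},{"rot":[0,0,0],"travel":[0,0,-135],"fingers":0},{"rot":[0,0,0],"travel":[0,0,-135],"fingers":0},{"rot":[0,0,0],"travel":[0,0,-135],"fingers":0}])

```text
time_s: 3.82
ee_pos: [0.5379, -0.17, 0.1699]
orientation: [-3.12, 0.347, 0.002]
wrist_force: [-0.4, 0.1, -0.7]
grip_width: 0.0113
grip_force: 39.2
```

```bash
python3 go.py .5464,-.0034,.16,.16
```

```text
t 3.83 pos [ 0.5379 -0.17    0.1699] yaw -0.221 tilt [-0.001   0.0023] F [-0.4  0.1 -0.7] T [ 0.03  0.03 -0.03] grip 0.0113 39.2 q7 -1.58
.5464,-.0034,.16,.16 travel [-28.3, -164.3, 10.3] rot [-0.002, 0.001, -0.381]
```

>>> drive_tool(moves=[{"rot":[0,0,-0.13],"travel":[-9,-55,3],"fingers":0},{"rot":[0,0,-0.25],"travel":[-19,-110,7],"fingers":0},{"rot":[0,0,-0.38],"travel":[-28,-164,10],"fingers":0},{"rot":[0,0,-0.38],"travel":[-28,-164,10],"fingers":0},{"rot":[0,0,-0.38],"travel":[-28,-164,10],"fingers":0},{"rot":[0,0,-0.38],"travel":[-28,-164,10],"fingers":0},{"rot":[0,0,-0.38],"travel":[-28,-164,10],"fingers":0}])

```text
time_s: 4.7
ee_pos: [0.5471, -0.0075, 0.16]
orientation: [3.132, 0.241, -0.001]
wrist_force: [-0.3, -0.8, -0.6]
grip_width: 0.0114
grip_force: 39.3
```

```bash
python3 go.py .5464,-.0034,.13,.16; python3 - <<'E'
from h import *
b,e=shot('side','s2'); a,d=shot('top','t2')
i=cv2.resize(b[110:260,290:390,::-1],None,fx=4,fy=4,interpolation=cv2.INTER_CUBIC)
j=cv2.resize(a[150:230,270:370,::-1],None,fx=4,fy=4,interpolation=cv2.INTER_CUBIC)
o=np.zeros((600,800,3),np.uint8);o[:,:400]=i;o[:320,400:]=j;cv2.imwrite('pics/c4.png',o)
E
```

```text
t 4.7 pos [ 0.5471 -0.0075  0.16  ] yaw 0.154 tilt [-0.0007 -0.0004] F [-0.3 -0.8 -0.6] T [-0.03 -0.03 -0.01] grip 0.0114 39.3 q7 -1.55
.5464,-.0034,.13,.16 travel [-0.0, -4.2, 30.0] rot [0.0, 0.001, -0.006]
```

View pics/c4.png

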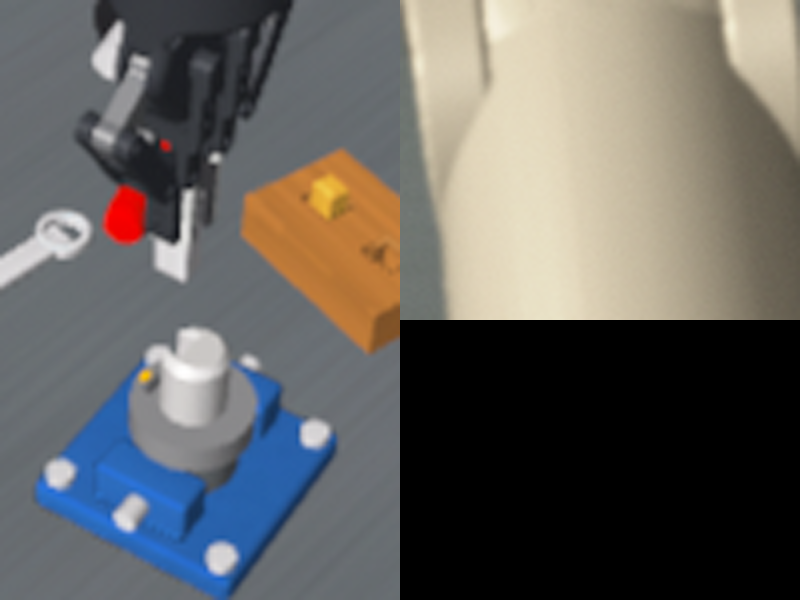

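```bash
python3 - <<'E'
from h import *
from scipy.spatial.transform import Rotation as Ro
s=arm.get_state();T=Ro.from_rotvec(s['orientation']).as_matrix();p=s['ee_pos']
b=np.load('pics/s2.npz')['p']
m=arm.camera_model('side');K,R,t=[np.array(m[k]) for k in("camera_matrix","R","t")]
def pr(X): c=K@(R@X+t); return c[:2]/c[2]
S=8;u0,v0=308,150
i=cv2.resize(b[v0:v0+75,u0:u0+80,::-1],None,fx=S,fy=S,interpolation=cv2.INTER_CUBIC)
q=lambda X:tuple(int(x) for x in ((pr(X)-[u0,v0]+.5)*S-.5))
for L,col in((.0275,(0,0,255)),):
    P=[p+T@np.array([a,c,L]) for a,c in((.008,.006),(.008,-.006),(-.008,-.006),(-.008,.006))]
    for k in range(4):
        cv2.line(i,q(P[k]),q(P[(k+1)%4]),col,1); cv2.line(i,q(P[k]),q(P[k]-T[:,2]*.05),col,1)
c=np.array([.5331,-.0055]);w=.16;e=np.array([np.cos(w),np.sin(w)]);n=np.array([-e[1],e[0]])
def ring(r,z):
    for a in np.linspace(0,6.28,60): cv2.circle(i,q(np.r_[c+r*np.array([np.cos(a),np.sin(a)]),z]),1,(0,180,0),-1)
ring(.03,.06);ring(.0125,.096);ring(.016,.092)
B=[np.r_[c+e*a+n*d,.096] for a,d in((.0045,.0075),(.0145,.0075),(.0145,-.0075),(.0045,-.0075))]
for k in range(4): cv2.line(i,q(B[k]),q(B[(k+1)%4]),(255,0,255),1)
cv2.imwrite('pics/c5.png',i)
E
```

```text
(no output)
```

View pics/c5.png

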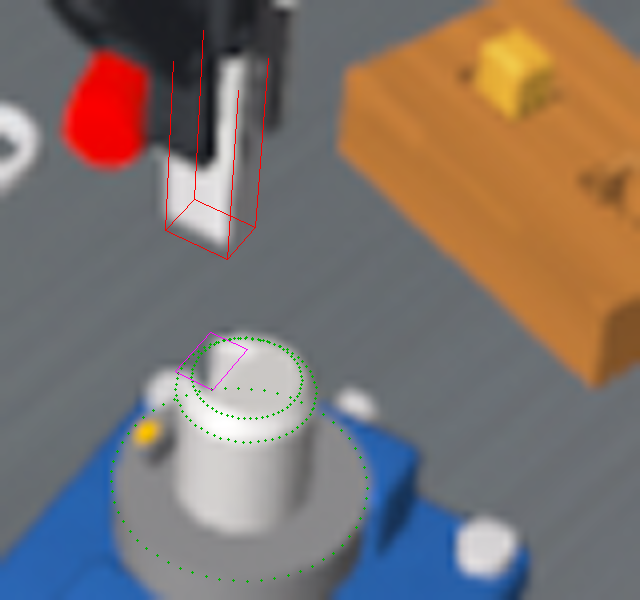

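The overlay shows that the stand prediction agrees with the side view. The key, though, sits a little left of and above its predicted outline: foot corner seen near (228,246), predicted (228,259). I'll check this numerically.

```bash
python3 go.py .5464,-.0034,.16,.16; python3 - <<'E'
from h import *
b=np.load('pics/s2.npz')['p'].astype(int)
shot('side','s3');c=np.load('pics/s3.npz')['p'].astype(int)
print('u',list(range(322,346)))
for v in (160,165,168,171,173,175,177,178,179,180,181,182): print(v,b[v,322:346].mean(-1).astype(int).tolist(),'\n   ',c[v,322:346].mean(-1).astype(int).tolist())
E
python3 go.py
```

```text
t 4.8 pos [ 0.5473 -0.0069  0.1602] yaw 0.155 tilt [-0.0001 -0.0002] F [-0.2  0.5 -1.5] T [ 0.02 -0.   -0.02] grip 0.0112 39.3 q7 -1.55
.5464,-.0034,.16,.16 travel [-0.3, -3.6, 0.2] rot [0.0, 0.0, -0.005]
u [322, 323, 324, 325, 326, 327, 328, 329, 330, 331, 332, 333, 334, 335, 336, 337, 338, 339, 340, 341, 342, 343, 344, 345]
160 [78, 78, 76, 72, 78, 61, 54, 47, 38, 38, 49, 45, 35, 125, 201, 190, 132, 84, 76, 67, 51, 82, 103, 106] 
    [77, 77, 75, 76, 73, 57, 52, 46, 38, 37, 51, 42, 31, 163, 216, 176, 109, 86, 76, 61, 54, 91, 106, 107]
165 [82, 80, 74, 70, 68, 59, 57, 56, 59, 61, 61, 48, 34, 164, 216, 176, 109, 93, 81, 61, 64, 91, 104, 106] 
    [82, 81, 74, 71, 65, 60, 57, 58, 60, 61, 55, 40, 70, 188, 222, 164, 84, 89, 76, 55, 68, 97, 107, 106]
168 [79, 80, 77, 78, 82, 103, 91, 61, 54, 58, 54, 39, 31, 183, 222, 164, 84, 93, 106, 106, 105, 106, 106, 108] 
    [79, 80, 77, 78, 74, 73, 60, 53, 55, 57, 52, 37, 65, 187, 207, 148, 84, 94, 106, 105, 105, 106, 107, 108]
171 [107, 109, 108, 109, 109, 109, 147, 203, 222, 209, 182, 170, 206, 221, 206, 146, 105, 106, 107, 108, 109, 108, 106, 1
[... 1574 characters left out ...]
, 124, 139, 122, 107, 109, 109, 108, 107, 107, 107, 108, 108]
181 [109, 109, 108, 107, 108, 108, 109, 110, 109, 107, 107, 107, 106, 109, 109, 109, 109, 108, 107, 106, 107, 108, 108, 107] 
    [110, 109, 108, 107, 108, 108, 110, 110, 109, 109, 107, 107, 106, 107, 108, 109, 109, 108, 107, 108, 107, 108, 108, 107]
182 [109, 108, 108, 109, 110, 110, 110, 110, 108, 107, 107, 107, 108, 109, 110, 109, 108, 107, 107, 107, 108, 108, 108, 108] 
    [109, 108, 108, 109, 110, 110, 110, 109, 108, 107, 107, 107, 107, 109, 110, 109, 108, 107, 107, 108, 108, 108, 108, 108]
t 4.85 pos [ 0.5473 -0.0066  0.1603] yaw 0.155 tilt [-0.     -0.0001] F [-0.   0.3 -1. ] T [ 0.04 -0.04 -0.03] grip 0.0106 39.2 q7 -1.55
```

```bash
python3 - <<'E'
import numpy as np
f=np.load('pics/s3.npz');d=f['d'];b=f['p'].astype(int)
for v in (171,173,175,177,179,181,183): print(v,(d[v,324:346]*1000).astype(int).tolist())
for v in (206,212): print(v,b[v,326:352].mean(-1).astype(int).tolist())
E
```

```text
171 [974, 973, 973, 974, 756, 756, 753, 742, 729, 731, 736, 735, 735, 749, 755, 757, 977, 975, 975, 972, 975, 974]
173 [968, 968, 969, 970, 762, 758, 755, 755, 753, 755, 751, 750, 749, 756, 758, 763, 968, 969, 971, 970, 971, 968]
175 [965, 965, 963, 967, 766, 762, 761, 759, 759, 757, 755, 753, 754, 757, 762, 968, 966, 969, 964, 967, 967, 965]
177 [960, 958, 960, 963, 769, 765, 765, 764, 765, 759, 757, 755, 758, 762, 766, 963, 959, 961, 961, 960, 963, 963]
179 [956, 958, 956, 957, 953, 956, 958, 956, 762, 762, 762, 760, 763, 958, 956, 955, 959, 957, 954, 958, 959, 958]
181 [951, 951, 950, 953, 954, 952, 951, 953, 952, 952, 954, 947, 952, 953, 950, 951, 952, 953, 954, 950, 954, 953]
183 [947, 950, 948, 948, 953, 946, 946, 952, 950, 949, 949, 950, 949, 948, 947, 948, 947, 947, 946, 951, 952, 951]
206 [115, 91, 84, 117, 168, 192, 202, 207, 209, 209, 207, 203, 197, 191, 182, 171, 159, 143, 125, 110, 101, 124, 137, 137, 137, 137]
212 [138, 137, 137, 137, 165, 192, 203, 208, 208, 208, 205, 200, 195, 185, 176, 166, 153, 134, 117, 107, 122, 135, 138, 137, 137, 137]
```

```bash
python3 - <<'E'
from h import *
from scipy.spatial.transform import Rotation as Ro
s=arm.get_state();T=Ro.from_rotvec(s['orientation']).as_matrix();p=s['ee_pos'];w=np.arctan2(T[1,0],T[0,0]);e=np.array([np.cos(w),np.sin(w)]);n=np.array([-e[1],e[0]])
m=arm.camera_model('side');K,R,t=[np.array(m[k]) for k in("camera_matrix","R","t")]
d=np.load('pics/s3.npz')['d']
def Wp(us,vs): return np.array([R.T@(np.linalg.inv(K)@[u,v,1]*d[v,u]-t) for v in vs for u in us])
A=Wp(range(329,335),range(172,177))
print('key +y face: n-offset from tcp',((A[:,:2]-p[:2])@n*1000).mean().round(1),'e range',np.percentile((A[:,:2]-p[:2])@e*1000,[0,50,100]).round(1),'z',A[:,2].min().round(4))
# shaft side points
B=Wp(range(332,344),range(203,214)); 
from scipy.optimize import least_squares
r=least_squares(lambda c:np.hypot(B[:,0]-c[0],B[:,1]-c[1])-.016,[.533,-.005],loss='soft_l1',f_scale=.002);print('shaft axis by side depth',r.x.round(4),B[:,2].min(),B[:,2].max())
vv=range(170,185);uu=range(318,352)
# outer image bounds by depth of all key pixels below fingers
E
```

```text
key +y face: n-offset from tcp 5.6 e range [-6.6  2.2  7.9] z 0.1387
shaft axis by side depth [ 0.5333 -0.0055] 0.06480131150058785 0.09524476813043699
```

```bash
python3 go.py .5459,-.0034,.13,.16
```

```text
t 4.85 pos [ 0.5473 -0.0066  0.1603] yaw 0.155 tilt [-0.     -0.0001] F [-0.   0.3 -1. ] T [ 0.04 -0.04 -0.03] grip 0.0106 39.2 q7 -1.55
.5459,-.0034,.13,.16 travel [-0.9, -3.4, 30.3] rot [0.0, 0.0, -0.005]
```

>>> drive_tool(moves=[{"rot":[0,0,-0.005],"travel":[-0.9,-1.5,15],"fingers":0},{"rot":[0,0,-0.005],"travel":[-0.9,-1.5,25],"fingers":0},{"rot":[0,0,-0.005],"travel":[-0.9,-1.5,29],"fingers":0},{"rot":[0,0,-0.005],"travel":[-0.9,-1.5,29],"fingers":0},{"rot":[0,0,-0.005],"travel":[-0.9,-1.5,29],"fingers":0},{"rot":[0,0,-0.005],"travel":[-0.9,-1.5,29],"fingers":0}])

```text
time_s: 5.6
ee_pos: [0.5466, -0.0046, 0.1317]
orientation: [3.131, 0.254, 0.002]
wrist_force: [-0.8, -0.4, -0.4]
grip_width: 0.011
grip_force: 39.2
```

```bash
python3 go.py .5459,-.0034,.102,.16
```

```text
t 5.6 pos [ 0.5466 -0.0046  0.1317] yaw 0.162 tilt [ 0.001 -0.   ] F [-0.8 -0.4 -0.4] T [ 0.03  0.03 -0.01] grip 0.011 39.2 q7 -1.55
.5459,-.0034,.102,.16 travel [-0.5, -1.2, 29.7] rot [0.0, -0.001, 0.002]
```

Insert in small steps.

>>> drive_tool(moves=[{"rot":[0,0,0],"travel":[-0.5,-1,3],"fingers":0},{"rot":[0,0,0],"travel":[-0.5,-1,6],"fingers":0},{"rot":[0,0,0],"travel":[-0.5,-1,9],"fingers":0},{"rot":[0,0,0],"travel":[-0.5,-1,12],"fingers":0},{"rot":[0,0,0],"travel":[-0.5,-1,15],"fingers":0},{"rot":[0,0,0],"travel":[-0.5,-1,15],"fingers":0}])

```text
time_s: 6.35
ee_pos: [0.5453, -0.0037, 0.1159]
orientation: [-3.131, -0.254, 0.001]
wrist_force: [0.4, -0.1, -0.1]
grip_width: 0.0111
grip_force: 39.2
```

```bash
python3 go.py .5459,-.0034,.102,.16
```

```text
t 6.35 pos [ 0.5453 -0.0037  0.1159] yaw 0.162 tilt [-0.0007 -0.    ] F [ 0.4 -0.1 -0.1] T [-0.03 -0.01  0.04] grip 0.0111 39.2 q7 -1.56
.5459,-.0034,.102,.16 travel [0.7, -0.2, 13.9] rot [-0.0, 0.001, 0.002]
```

>>> drive_tool(moves=[{"rot":[0,0,0],"travel":[0.6,0,3],"fingers":0},{"rot":[0,0,0],"travel":[0.6,0,6],"fingers":0},{"rot":[0,0,0],"travel":[0.6,0,9],"fingers":0},{"rot":[0,0,0],"travel":[0.6,0,12],"fingers":0},{"rot":[0,0,0],"travel":[0.6,0,12],"fingers":0}])

```text
time_s: 6.98
ee_pos: [0.5458, -0.0036, 0.1039]
orientation: [-3.131, -0.254, 0.001]
wrist_force: [-0.1, 0.7, -1.6]
grip_width: 0.0112
grip_force: 39.2
```

```bash
python3 go.py .5459,-.0034,.102,.16; python3 - <<'E'
from h import *
b,e=shot('side','s4')
cv2.imwrite('pics/c6.png',cv2.resize(b[140:230,290:390,::-1],None,fx=6,fy=6,interpolation=cv2.INTER_CUBIC))
E
```

```text
t 6.97 pos [ 0.5458 -0.0036  0.1039] yaw 0.162 tilt [-0.0008 -0.0001] F [-0.1  0.7 -1.6] T [-0.02  0.    0.04] grip 0.0112 39.2 q7 -1.57
.5459,-.0034,.102,.16 travel [0.1, -0.2, 1.9] rot [-0.0, 0.001, 0.002]
```

View pics/c6.png

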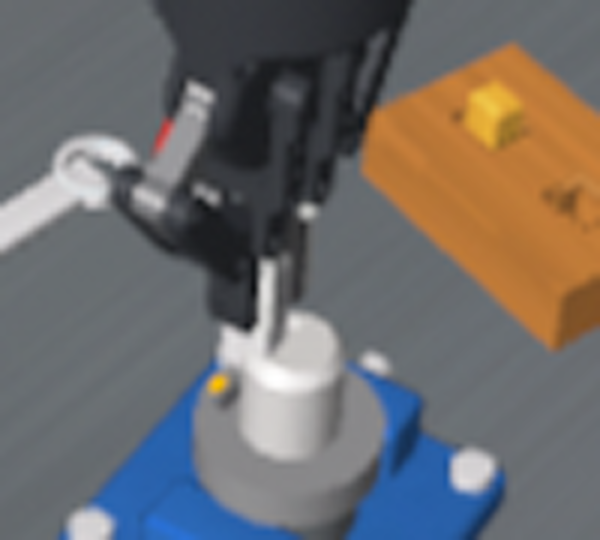

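The crop shows the key entering the shaft slot at about (265,340) with no contact force. I'll release it and let it slide down.

>>> drive_tool(moves=[{"rot":[0,0,0],"travel":[0,0,2],"fingers":0},{"rot":[0,0,0],"travel":[0,0,2],"fingers":0.2},{"rot":[0,0,0],"travel":[0,0,2],"fingers":0.3},{"rot":[0,0,0],"travel":[0,0,2],"fingers":0.35},{"rot":[0,0,0],"travel":[0,0,2],"fingers":0.35},{"rot":[0,0,0],"travel":[0,0,2],"fingers":0.35},{"rot":[0,0,0],"travel":[0,0,-40],"fingers":0.35},{"rot":[0,0,0],"travel":[0,0,-80],"fingers":0.35},{"rot":[0,0,0],"travel":[0,0,-110],"fingers":0.6},{"rot":[0,0,0],"travel":[0,0,-110],"fingers":0.8}])

```text
time_s: 8.28
ee_pos: [0.5481, -0.0033, 0.2173]
orientation: [3.131, 0.254, 0.01]
wrist_force: [-0.8, -0.5, 0.4]
grip_width: 0.0654
grip_force: 0.0
```

```bash
python3 go.py .503,.2507,.16,.473; python3 - <<'E'
from h import *
b,e=shot('side','s5')
cv2.imwrite('pics/c7.png',cv2.resize(b[170:230,305:370,::-1],None,fx=7,fy=7,interpolation=cv2.INTER_CUBIC))
m=arm.camera_model('side');K,R,t=[np.array(m[k]) for k in("camera_matrix","R","t")]
for z in(.096,.102): print(K@(R@np.array([.5464,-.0034,z])+t)/(R@np.array([.5464,-.0034,z])+t)[2])
E
```

```text
t 8.28 pos [ 0.5481 -0.0033  0.2173] yaw 0.162 tilt [ 0.0066 -0.    ] F [-0.8 -0.5  0.4] T [ 0.02  0.01 -0.07] grip 0.0654 0.0 q7 -1.53
.503,.2507,.16,.473 travel [-3.9, -258.0, 56.9] rot [0.002, -0.006, -0.311]
[332.15203928 193.76955243   1.        ]
[332.2830501  191.50682743   1.        ]
```

View pics/c7.png

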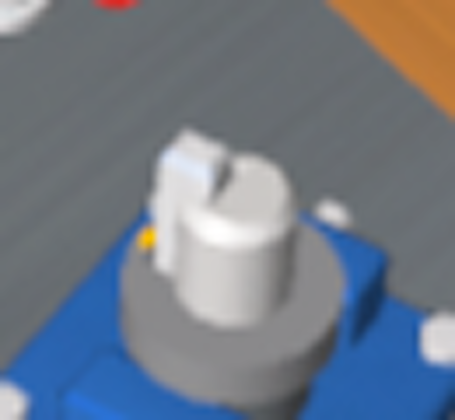

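The key is home: its top is at about (332.4,191.8), against a predicted (332.3,191.5) for z = 102 mm. The sprocket is next.

>>> drive_tool(moves=[{"rot":[0,0,-0.1],"travel":[0,-60,0],"fingers":1},{"rot":[0,0,-0.2],"travel":[-1,-120,15],"fingers":1},{"rot":[0,0,-0.31],"travel":[-2,-180,40],"fingers":1},{"rot":[0,0,-0.31],"travel":[-3,-240,70],"fingers":1},{"rot":[0,0,-0.31],"travel":[-3.5,-257,100],"fingers":1},{"rot":[0,0,-0.31],"travel":[-3.5,-257,130],"fingers":1},{"rot":[0,0,-0.31],"travel":[-3.5,-257,130],"fingers":1},{"rot":[0,0,-0.31],"travel":[-3.5,-257,130],"fingers":1},{"rot":[0,0,-0.31],"travel":[-3.5,-257,130],"fingers":1},{"rot":[0,0,-0.31],"travel":[-3.5,-257,130],"fingers":1}])

```text
time_s: 9.57
ee_pos: [0.5021, 0.2495, 0.0855]
orientation: [-3.055, -0.733, -0.004]
wrist_force: [-0.8, 0.1, -0.6]
grip_width: 0.0855
grip_force: 0.0
```

```bash
python3 go.py .5033,.2506,.016,.47
```

```text
t 9.57 pos [0.5021 0.2495 0.0855] yaw 0.471 tilt [0.0021 0.0008] F [-0.8  0.1 -0.6] T [ 0.05 -0.03 -0.04] grip 0.0855 0.0 q7 -1.8
.5033,.2506,.016,.47 travel [1.4, -0.4, 69.5] rot [0.0, -0.002, 0.001]
```

>>> drive_tool(moves=[{"rot":[0,-0.002,0],"travel":[1,-0.4,30],"fingers":1},{"rot":[0,-0.002,0],"travel":[1,-0.4,55],"fingers":1},{"rot":[0,-0.002,0],"travel":[1,-0.4,65],"fingers":1},{"rot":[0,-0.002,0],"travel":[1,-0.4,69],"fingers":1},{"rot":[0,-0.002,0],"travel":[1,-0.4,69],"fingers":1},{"rot":[0,-0.002,0],"travel":[1,-0.4,69],"fingers":1}])

```text
time_s: 10.32
ee_pos: [0.5027, 0.2508, 0.0163]
orientation: [3.055, 0.734, -0.0]
wrist_force: [0.1, 0.0, -0.5]
grip_width: 0.0854
grip_force: 0.0
```

```bash
python3 go.py .5033,.2506,.016,.47
```

```text
t 10.32 pos [0.5027 0.2508 0.0163] yaw 0.472 tilt [-0.     -0.0001] F [ 0.1  0.  -0.5] T [-0.01 -0.01 -0.03] grip 0.0854 0.0 q7 -1.84
.5033,.2506,.016,.47 travel [0.5, 0.4, 0.3] rot [0.0, 0.0, 0.002]
```

Close softly first, then firm up.

>>> drive_tool(moves=[{"rot":[0,0,0],"travel":[0.5,0.3,0],"fingers":0.85},{"rot":[0,0,0],"travel":[0.5,0.3,0],"fingers":0.75},{"rot":[0,0,0],"travel":[0.5,0.3,0],"fingers":0.68},{"rot":[0,0,0],"travel":[0.5,0.3,0],"fingers":0.6},{"rot":[0,0,0],"travel":[0.5,0.3,0],"fingers":0.5},{"rot":[0,0,0],"travel":[0.5,0.3,0],"fingers":0.4}], squeeze=30)

```text
time_s: 11.08
ee_pos: [0.5025, 0.2514, 0.0159]
orientation: [-3.053, -0.735, 0.002]
wrist_force: [-1.9, 1.7, 4.7]
grip_width: 0.0554
grip_force: 33.1
```

>>> drive_tool(moves=[{"rot":[0,0,0],"travel":[0,0,0],"fingers":0.3},{"rot":[0,0,0],"travel":[0,0,0],"fingers":0.3},{"rot":[0,0,0],"travel":[0,0,0],"fingers":0.3}], squeeze=70)

```text
time_s: 11.45
ee_pos: [0.5027, 0.2515, 0.0162]
orientation: [-3.054, -0.735, 0.001]
wrist_force: [-1.5, 1.7, 6.3]
grip_width: 0.0546
grip_force: 74.2
```

```bash
python3 go.py
```

```text
t 11.45 pos [0.5027 0.2515 0.0162] yaw 0.472 tilt [-0.0009  0.0007] F [-1.5  1.7  6.3] T [ 0.52  0.52 -0.04] grip 0.0546 74.2 q7 -1.84
```

>>> drive_tool(moves=[{"rot":[0,0,0],"travel":[0,0,-10],"fingers":0.3},{"rot":[0,0,0],"travel":[0,0,-30],"fingers":0.3},{"rot":[0,0,0],"travel":[0,0,-60],"fingers":0.3},{"rot":[0,0,0],"travel":[0,0,-100],"fingers":0.3},{"rot":[0,0,0],"travel":[0,0,-140],"fingers":0.3},{"rot":[0,0,0],"travel":[0,0,-140],"fingers":0.3},{"rot":[0,0,0],"travel":[0,0,-140],"fingers":0.3}])

```text
time_s: 12.32
ee_pos: [0.5018, 0.2487, 0.1534]
orientation: [3.052, 0.732, -0.009]
wrist_force: [0.2, -1.0, -4.3]
grip_width: 0.0541
grip_force: 74.5
```

```bash
python3 go.py .5332,-.0055,.15,.162
```

```text
t 12.32 pos [0.5018 0.2487 0.1534] yaw 0.471 tilt [-0.0048 -0.0037] F [ 0.2 -1.  -4.3] T [0.02 0.02 0.01] grip 0.0541 74.5 q7 -1.77
.5332,-.0055,.15,.162 travel [-87.4, 240.7, 4.2] rot [0.002, 0.006, 0.309]
```

>>> drive_tool(moves=[{"rot":[0,0,0.05],"travel":[-15,40,0],"fingers":0.3},{"rot":[0,0,0.1],"travel":[-30,85,0],"fingers":0.3},{"rot":[0,0,0.17],"travel":[-47,130,0],"fingers":0.3},{"rot":[0,0,0.23],"travel":[-64,175,0],"fingers":0.3},{"rot":[0,0,0.28],"travel":[-80,220,0],"fingers":0.3},{"rot":[0,0,0.308],"travel":[-87,241,2],"fingers":0.3},{"rot":[0,0,0.308],"travel":[-87,241,2],"fingers":0.3},{"rot":[0,0,0.308],"travel":[-87,241,2],"fingers":0.3},{"rot":[0,0,0.308],"travel":[-87,241,2],"fingers":0.3},{"rot":[0,0,0.308],"travel":[-87,241,2],"fingers":0.3},{"rot":[0,0,0.308],"travel":[-87,241,2],"fingers":0.3}])

```text
time_s: 13.7
ee_pos: [0.5348, -0.0032, 0.1536]
orientation: [3.13, 0.259, -0.003]
wrist_force: [0.7, 0.3, -3.7]
grip_width: 0.0541
grip_force: 74.9
```

```bash
python3 go.py .5332,-.0055,.125,.162; python3 - <<'E'
from h import *
b,e=shot('side','s6')
cv2.imwrite('pics/c8.png',cv2.resize(b[140:240,280:390,::-1],None,fx=6,fy=6,interpolation=cv2.INTER_CUBIC))
E
```

```text
t 13.7 pos [ 0.5348 -0.0032  0.1536] yaw 0.165 tilt [-0.0016 -0.0009] F [ 0.7  0.3 -3.7] T [-0.02 -0.   -0.01] grip 0.0541 74.9 q7 -1.55
.5332,-.0055,.125,.162 travel [-1.9, 2.0, 28.6] rot [0.001, 0.002, 0.003]
```

View pics/c8.png

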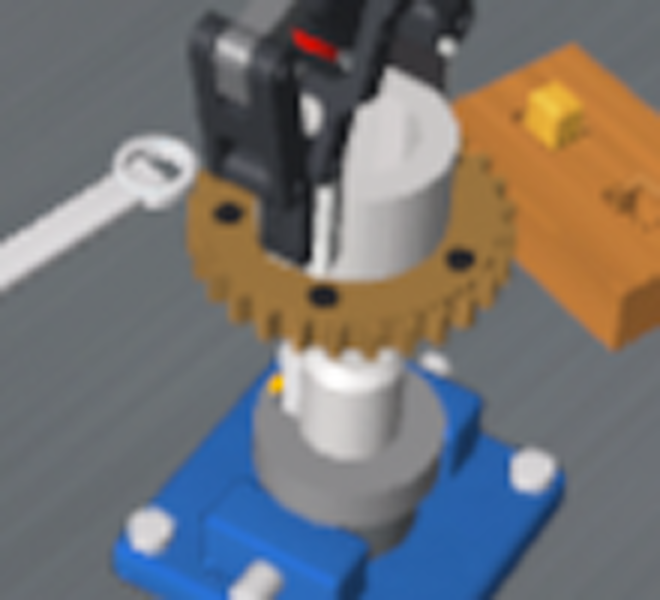

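The crop shows the sprocket level above the shaft. Its disc centre is near x=351 and should be near 358 when aligned, which agrees with the remaining correction from the state.

>>> drive_tool(moves=[{"rot":[0,0.001,0.003],"travel":[-1.5,1.7,8],"fingers":0.3},{"rot":[0,0.001,0.003],"travel":[-1.5,1.7,16],"fingers":0.3},{"rot":[0,0.001,0.003],"travel":[-1.5,1.7,24],"fingers":0.3},{"rot":[0,0.001,0.003],"travel":[-1.5,1.7,28],"fingers":0.3},{"rot":[0,0.001,0.003],"travel":[-1.5,1.7,28],"fingers":0.3},{"rot":[0,0.001,0.003],"travel":[-1.5,1.7,28],"fingers":0.3},{"rot":[0,0.001,0.003],"travel":[-1.5,1.7,28],"fingers":0.3}])

```text
time_s: 14.62
ee_pos: [0.5339, -0.0057, 0.1258]
orientation: [3.131, 0.252, -0.0]
wrist_force: [0.0, -0.1, -3.8]
grip_width: 0.0543
grip_force: 74.9
```

```bash
python3 go.py .5332,-.0055,.112,.162
```

```text
t 14.62 pos [ 0.5339 -0.0057  0.1258] yaw 0.161 tilt [ 0.     -0.0008] F [ 0.  -0.1 -3.8] T [-0.   -0.02 -0.01] grip 0.0543 74.9 q7 -1.56
.5332,-.0055,.112,.162 travel [-0.7, -0.3, 13.8] rot [0.001, 0.0, -0.001]
```

>>> drive_tool(moves=[{"rot":[0,0,0],"travel":[-0.6,-0.2,2],"fingers":0.3},{"rot":[0,0,0],"travel":[-0.6,-0.2,4],"fingers":0.3},{"rot":[0,0,0],"travel":[-0.6,-0.2,6],"fingers":0.3},{"rot":[0,0,0],"travel":[-0.6,-0.2,8],"fingers":0.3},{"rot":[0,0,0],"travel":[-0.6,-0.2,10],"fingers":0.3},{"rot":[0,0,0],"travel":[-0.6,-0.2,12],"fingers":0.3},{"rot":[0,0,0],"travel":[-0.6,-0.2,12],"fingers":0.3}])

```text
time_s: 15.5
ee_pos: [0.5328, -0.0057, 0.1132]
orientation: [3.131, 0.252, -0.002]
wrist_force: [-0.4, -0.1, -4.4]
grip_width: 0.0538
grip_force: 74.9
```

```bash
python3 go.py .5332,-.0055,.100,.162
```

```text
t 15.5 pos [ 0.5328 -0.0057  0.1132] yaw 0.161 tilt [-0.0013 -0.0008] F [-0.4 -0.1 -4.4] T [-0.01  0.04  0.  ] grip 0.0538 74.9 q7 -1.56
.5332,-.0055,.100,.162 travel [0.5, -0.1, 13.2] rot [0.001, 0.001, -0.001]
```

>>> drive_tool(moves=[{"rot":[0,0.001,0],"travel":[0.4,0,2],"fingers":0.3},{"rot":[0,0.001,0],"travel":[0.4,0,4],"fingers":0.3},{"rot":[0,0.001,0],"travel":[0.4,0,6],"fingers":0.3},{"rot":[0,0.001,0],"travel":[0.4,0,8],"fingers":0.3},{"rot":[0,0.001,0],"travel":[0.4,0,10],"fingers":0.3},{"rot":[0,0.001,0],"travel":[0.4,0,12],"fingers":0.3},{"rot":[0,0.001,0],"travel":[0.4,0,12],"fingers":0.3}])

```text
time_s: 16.38
ee_pos: [0.5331, -0.0056, 0.1012]
orientation: [3.131, 0.252, -0.001]
wrist_force: [-0.0, 0.4, -3.5]
grip_width: 0.0541
grip_force: 74.9
```

```bash
python3 go.py .5332,-.0055,.076,.162
```

```text
t 16.38 pos [ 0.5331 -0.0056  0.1012] yaw 0.161 tilt [-0.0003 -0.0006] F [-0.   0.4 -3.5] T [-0.01 -0.05 -0.02] grip 0.0541 74.9 q7 -1.57
.5332,-.0055,.076,.162 travel [0.1, -0.1, 25.2] rot [0.001, 0.0, -0.001]
```

Fits freely, so I'll lower to just above the collar.

>>> drive_tool(moves=[{"rot":[0,0,0],"travel":[0,0,2.5],"fingers":0.3},{"rot":[0,0,0],"travel":[0,0,5],"fingers":0.3},{"rot":[0,0,0],"travel":[0,0,7.5],"fingers":0.3},{"rot":[0,0,0],"travel":[0,0,10],"fingers":0.3},{"rot":[0,0,0],"travel":[0,0,12.5],"fingers":0.3},{"rot":[0,0,0],"travel":[0,0,15],"fingers":0.3},{"rot":[0,0,0],"travel":[0,0,17.5],"fingers":0.3},{"rot":[0,0,0],"travel":[0,0,20],"fingers":0.3},{"rot":[0,0,0],"travel":[0,0,22],"fingers":0.3},{"rot":[0,0,0],"travel":[0,0,22],"fingers":0.3},{"rot":[0,0,0],"travel":[0,0,22],"fingers":0.3}])

```text
time_s: 17.75
ee_pos: [0.5333, -0.0056, 0.0795]
orientation: [3.131, 0.252, 0.0]
wrist_force: [0.4, 0.1, -3.4]
grip_width: 0.0544
grip_force: 74.9
```

```bash
python3 go.py .5332,-.0055,.076,.162
```

```text
t 17.75 pos [ 0.5333 -0.0056  0.0795] yaw 0.161 tilt [ 0.0002 -0.0006] F [ 0.4  0.1 -3.4] T [ 0.05  0.07 -0.02] grip 0.0544 74.9 q7 -1.58
.5332,-.0055,.076,.162 travel [-0.1, -0.1, 3.5] rot [0.001, -0.0, -0.001]
```

>>> drive_tool(moves=[{"rot":[0,0,0],"travel":[0,0,0.8],"fingers":0.3},{"rot":[0,0,0],"travel":[0,0,1.6],"fingers":0.3},{"rot":[0,0,0],"travel":[0,0,2.4],"fingers":0.3},{"rot":[0,0,0],"travel":[0,0,3.2],"fingers":0.3},{"rot":[0,0,0],"travel":[0,0,3.8],"fingers":0.3},{"rot":[0,0,0],"travel":[0,0,3.8],"fingers":0.3}])

```text
time_s: 18.5
ee_pos: [0.5334, -0.0056, 0.0762]
orientation: [3.131, 0.252, 0.0]
wrist_force: [-2.7, 0.5, 1.7]
grip_width: 0.0542
grip_force: 75.5
```

```bash
python3 go.py .5332,-.0055,.076,.162
```

```text
t 18.5 pos [ 0.5334 -0.0056  0.0762] yaw 0.161 tilt [ 0.0004 -0.0008] F [-2.7  0.5  1.7] T [0.11 0.45 0.04] grip 0.0542 75.5 q7 -1.58
.5332,-.0055,.076,.162 travel [-0.2, -0.1, 0.2] rot [0.001, -0.0, -0.001]
```

>>> drive_tool(moves=[{"rot":[0,0,0],"travel":[0,0,0.5],"fingers":0.3},{"rot":[0,0,0],"travel":[0,0,0.5],"fingers":0.3}], squeeze=20)

```text
time_s: 18.75
ee_pos: [0.5334, -0.0056, 0.0762]
orientation: [3.131, 0.252, 0.001]
wrist_force: [-3.0, -0.6, 6.2]
grip_width: 0.0542
grip_force: 76.0
```

>>> drive_tool(moves=[{"rot":[0,0,0],"travel":[0,0,0],"fingers":0.67},{"rot":[0,0,0],"travel":[0,0,0],"fingers":0.75},{"rot":[0,0,0],"travel":[0,0,0],"fingers":0.85},{"rot":[0,0,0],"travel":[0,0,0],"fingers":1},{"rot":[0,0,0],"travel":[0,0,0],"fingers":1},{"rot":[0,0,0],"travel":[0,0,-20],"fingers":1},{"rot":[0,0,0],"travel":[0,0,-50],"fingers":1},{"rot":[0,0,0],"travel":[0,0,-100],"fingers":1},{"rot":[0,0,0],"travel":[0,0,-130],"fingers":1},{"rot":[0,0,0],"travel":[0,0,-130],"fingers":1},{"rot":[0,0,0],"travel":[0,0,-130],"fingers":1}])

```text
time_s: 20.12
ee_pos: [0.5326, -0.0057, 0.2042]
orientation: [3.131, 0.252, -0.003]
wrist_force: [-0.2, -0.9, -0.0]
grip_width: 0.0857
grip_force: 0.0
```

```bash
python3 go.py; python3 - <<'E'
from h import *
b,e=shot('side','s7')
cv2.imwrite('pics/c9.png',cv2.resize(b[150:250,270:390,::-1],None,fx=6,fy=6,interpolation=cv2.INTER_CUBIC))
m=arm.camera_model('side');K,R,t=[np.array(m[k]) for k in("camera_matrix","R","t")]
u,v=np.meshgrid(range(290,380),range(160,240)); d=e[160:240,290:380]
P=(np.stack([(u-K[0,2])/K[0,0]*d,(v-K[1,2])/K[1,1]*d,d],-1)-t)@R
rr=np.hypot(P[...,0]-.5332,P[...,1]+.0055)
for lo,hi,a,c in((.033,.043,.06,.09),(.0245,.027,.09,.12)):
    k=(rr>lo)&(rr<hi)&(P[...,2]>a)&(P[...,2]<c); Q=P[k]
    A=np.c_[Q[:,:2]-[.5332,-.0055],np.ones(len(Q))]; print(len(Q),np.median(Q[:,2]),np.linalg.lstsq(A,Q[:,2],rcond=None)[0])
E
```

```text
t 20.12 pos [ 0.5326 -0.0057  0.2042] yaw 0.161 tilt [-0.0016 -0.0007] F [-0.2 -0.9 -0. ] T [-0.02  0.03 -0.03] grip 0.0857 0.0 q7 -1.53
428 0.07325807139962415 [ 0.02973569 -0.02933767  0.07349072]
152 0.10330270716574688 [ 0.04564912 -0.04516375  0.10170342]
```

View pics/c9.png

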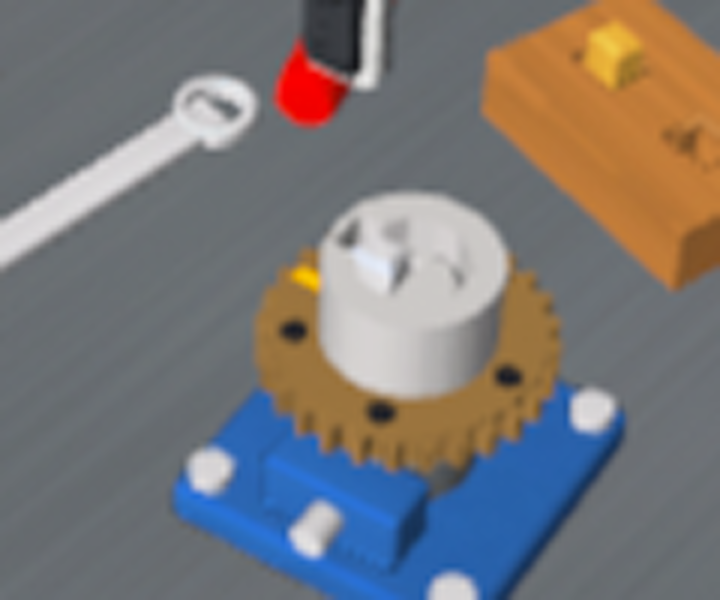

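The sprocket sits flat on the collar: its disc top measures 73 mm against an expected 74. The key shows in the keyway at (380,265), and the gripper is clear.

```bash
python3 -c "
from rig import arm
print(arm.hand_in())"
```

```text
the job is handed in; nothing more can be done
None
```

I put the long steel key all the way into the shaft slot, lowered the sprocket over shaft and key onto the collar under control, and handed the job in after about 20 s of the 61 s allowed; the short key and bench tools were not touched, and no verdict came back.

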